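Shut and bolt the poison box

TASK

Make the grey poison box for the toxic standards safe: push its sliding lid fully shut, then hold the spring catch of its lock down with one fingertip while the other fingertip slides the bolt all the way through the lid's staple, and let go so that the catch springs back up behind the bolt. Only push and press; pick nothing up, and leave the vials and everything else round the box where they are.

Things in the scene. Friction and masses are not known exactly. Their poses are not given: they have to be found in the camera images.
- lock_box: grey box fixed to the table, 130 (its x) x 240 (y) x 82 mm high; origin: centre of its underside; yaw -0.3 to 0.1; x points away from the robot. +y half: well with vials, aluminium lid sliding along y. -y half: lock head, deck at height 68 mm, with bolt and catch. Heights are above the table. A 0.6 m tall instrument stands behind, at x > 0.55 for y < 0.21: draw the arm in before swinging past it.
- lid (a joint): how far the lid is open (m), toward the box's +y: 0 = shut against its stop; starts at 0.05 to 0.09. Friction 2 N; it stays where left. A tongue at its -y end carries a staple (square arch, top at height 101 mm), which stands across the bolt's path when the lid is shut. The bolt passes only if the lid is shut to about 3 mm; with the bolt forward the lid cannot shut.
- lid_push (a point): middle of the upright outer (+y) face of the push block at the lid's +y end, at height 95 mm. The face is 70 mm wide along the box's x and reaches from height 77 to 107 mm; its other side slopes. Push it toward the box's -y to shut the lid. The lid's plate (height 74 to 77 mm) ends at the same face; beyond it is free space.
- bolt (a joint): how far the bolt is slid (m), along the box's +x: 0 = drawn back (start), 0.030 = home through the staple, at its stop. Friction 1.5 N; it stays where left. With the catch up it is blocked after 2 mm. The catch rises behind it only from about 0.028 on.
- bolt_knob (a point): centre of the top of the bolt's knob, an upright black cylinder 18 mm across, from height 95 to 127 mm. The bolt's bar under it (16 mm wide, top at height 91 mm) sticks out 15 mm behind it. Push the knob's -x side toward the box's +x. Behind it (-x) 35 mm are free above the bar, and 11 mm either side. A guide, top at height 98 mm, begins 43 mm ahead of the axis at the start.
- catch_angle (a joint): angle of the spring catch (rad): 0 = sprung up (start; its tooth stands in front of the bolt's lug, or behind it once home), 0.2 = pressed right down, at a stop. The tooth is clear of the bolt from about 0.09 on: press to 0.13 to 0.19. The spring lifts it when let go.
- catch: the catch's flap, a bare steel plate 58 mm (along the box's x) x 66 mm (y) x 3 mm with ribs, hinged along x at its outer (-y) edge, so it can be pressed anywhere along x. When up it slopes up 0.2 rad toward the bolt; pressed right down it is level. Origin: middle of the hinge, at height 94 mm.
- catch_pad (a point): point to press: middle of the flap's ribbed top, 36 mm from the hinge; at height 103 mm when up, 96 mm right down; takes 2 N to start, 5 N at the bottom. A fingertip may slide on the flap 28 mm either way along the box's x. It lies 55 mm to the -y side of the knob's axis, and at the start 1 mm to its +x side.
- vial_1: small clear screw-cap vial, black cap, 23 mm across, 56 mm high, standing in the well; bystander, not to be moved. Origin: centre of its underside.
- vial_2: small clear screw-cap vial, black cap, 23 mm across, 56 mm high, standing in the well; bystander, not to be moved. Origin: centre of its underside.
- vial_4: clear screw-cap vial, white cap, 27 mm across, 65 mm high, standing in the well; bystander, not to be moved. Origin: centre of its underside.
- beaker: small glass beaker, 46 mm across, 58 mm high, behind the well; bystander, not to be moved. Origin: centre of its underside.
- tape_roll: roll of beige tape lying flat, 72 mm across, 20 mm high, beyond the box's +y end, partly under the open lid; bystander, not to be moved. Origin: centre of its underside.
- erlenmeyer: conical glass flask, 84 mm across, 164 mm high; bystander, not to be moved. Origin: centre of its underside.
- flask_yellow: round flask with a long neck, 69 mm across, 204 mm high; bystander, not to be moved. Origin: centre of its underside.
- marker: black marker pen lying flat, 136 mm long; bystander, not to be moved. Origin: centre of its underside.

How it is judged (in metres and radians):
On the way, in this order (a step that is already met when the one before it is completed fails the run):
1. the lid is pushed fully shut (value of joint lid below 0.003 m and value of joint bolt below 0.005 m), for 0.1 s.
2. a fingertip holds the catch down while the bolt slides through the middle of its travel (value of joint lid below 0.005 m and value of joint catch_angle above 0.08 rad and value of joint bolt between 0.006 and 0.024 m and contact force between the fingers and catch above 0.5 N), for 0.1 s.
At the end, for the whole second after the job is handed in: The lid is shut to within 5 mm, the bolt is slid at least 27.5 mm of its 30 mm, the catch is back up (within 0.03 rad), and the vials (within 15 mm) and the other loose things (within 25 mm) are where they stood (value of joint lid below 0.005 m and value of joint bolt above 0.0275 m and value of joint catch_angle below 0.03 rad and distance of each of vial_1, vial_2, vial_4 from where it was at the start of the episode below 0.015 m and distance of each of beaker, tape_roll, erlenmeyer, flask_yellow, marker from where it was at the start of the episode below 0.025 m); the robot touches nothing.
It fails at once if a vial in the box is taken out, lifted or knocked (distance of any of vial_1, vial_2, vial_4 from where it was at the start of the episode above 0.015 m).
It fails at once if another thing on the table is moved or picked up (distance of any of beaker, tape_roll, erlenmeyer, flask_yellow, marker from where it was at the start of the episode above 0.025 m).
It also fails if it takes over 48 s, if anything falls off the work surface, if the arm or the gripper's body presses on something with over 40 N, if the wrist force passes 120 N, or if a joint passes its speed limit or range.

ROBOT

A 7-joint arm with a two-finger parallel gripper is mounted at the origin on a cart in front of the work surface, level with it; the furniture and walls round the work are solid. World frame = base frame: x ahead of the robot, y to its left, z up, the work surface at z = 0. Lengths are in m, angles in degrees, forces in N, time in s.
With the tool pointing down it reaches from about 0.425 to 0.875 m from the base axis. Payload 4.7 kg.
Tool frame: the origin (TCP) lies between the finger pads; the fingertips stand env.finger_overhang ahead of it and the grasp point (between the pads) lies 5 mm behind it (env.finger_overhang is the distance from the TCP to the fingertips, in m); z points along the fingers, y is the line along which they close (so a half turn about z gives the same grasp; the last joint's range is limited). The gripper opens to 87 mm and grips with 3 to 60 N. Pads are 19 mm wide; open, the fingers measure 117 mm over their backs; the gripper's body (75 mm by 190 mm) begins 51 mm behind the grasp point.
Start: joints at [-74.25, 18.392, -4.016, 83.108, 1.295, 78.541, -3.26], TCP at [0.168, 0.628, 0.237] pointing down, gripper open.
Joint ranges: [-163.93, 163.93], [-17.29, 119.83], [-79.2, 71.16], [3.27, 140.29], [-89.18, 269.18], [5.43, 117.66], [-154.24, 154.24]. Speed limits (degrees/s): [147.25, 147.25, 180, 180, 180, 180, 180].

INTERFACE

Orientations are given as [roll, pitch, yaw] about the fixed x, y, z axes, in that order (R = Rz(yaw) Ry(pitch) Rx(roll)).
In Python, from cell import telemetry, eyes, env, models gives the robot as it stands. The module is installed in compiled form; this text tells all that it offers.
- The arm moves only by the tool drive_tool, never from a script. Its arguments are lists of equal length, an entry for each row: "angular": the turn, a rotation vector about the tool's x, y, z in rad, a list of three; "delta_pos": the shift along the tool's x, y, z in cm, a list of three; "gripper": the finger opening in cm, from 0 to 8.7. A call has 1 to 20 rows; each row shifts and turns the commanded pose from where the row before left it, along the tool's axes as they then stand; what a row does not reach is not made up. A row lasts 1/10 s, in which the tool goes at most 50 mm and 8.59 degrees, less where a joint would pass 70% of its speed; a pose out of reach is approached as far as the arm can. A call with a gripper value outside its range is refused whole. The fingers move at their own pace and stop on an object; "squeeze" is the grip in N (left out, the last holds). Time passes only in rows, so rows that do not move let the fingers close. It gives the time, the measured TCP pose, the force, the opening and the grip force at its end, in the units of the state.
- telemetry.get_obs(): the state, without advancing time (a new reading comes with each control period).
- eyes.read_camera(name): name is "scene" or "side" or "wrist"; returns a dict with "pixels" (384x512x3 uint8, red, green, blue), "mtx" (3x3 intrinsics, pixels), "D" ([k1, k2, p1, p2, k3] as OpenCV has them; the pictures are not rectified), "origin" and "orientation" of the camera in the world. Camera axes: x right, y down, z forward; pixel columns grow to the right and rows downward; lengths in m; the calibration is good to about 2 mm. A picture is of the moment at which its call begins. There is no depth.
- env.sign_off(): hands the job in; it is judged then, once.
Trained networks look in a picture, given as the dict that the camera call returned (one of the last four; its "shot" number tells which), for a name from the list of things; names that differ only in an ending like _2 or _b are one class to them, and where a whole thing is asked for, a point or a joint stands for the part that bears it (a point fixed in the world has none). Each returns a list of dicts, best first, with "p" (0 to 1); they miss things now and then, are a little off and sometimes report something else, mostly with a low value. They report only what shows in the picture. A call takes as long as a camera call.
- models.search_frame(picture, target): "centre" ([column, row] in pixels, amid what is visible of it).
- models.cut_out(picture, target): "pixels" (384x512 bool, what is visible of it) and "centre" ([column, row] in pixels, amid what is visible of it).
The state is a dict: "time_s": time; "qpos": joint angles; "joint_velocities": joint speeds; "effort": joint torques, N m; "tool_pos": TCP position; "tool_rot": TCP orientation; "force": force on the tool from outside, world axes, zero at the start; "wrist_torque": the same for the moment, N m; "grip_width": finger opening in m; "grasp_force": force on a finger pad.
Only numpy, scipy, OpenCV 4.12 (cv2) and the standard library are available. Lean on these libraries where they do the work, as an engineer would, in place of code of your own. Each camera call takes 0.05 s, during which the arm holds its last target. There are 200 camera calls.

## Working session

There is one attempt and no reset: what is moved stays moved. The work goes in short steps, Python scripts to look and compute and a tool call to move; the robot and the scene stay as the last step left them, time stands still between calls to the robot, and variables do not carry over. Pictures are saved under pics/ and viewed, at most 14 in all, crops included, and the job is handed in when it is done.

Besides the shell and the picture viewer there is one more tool, called after ">>>" as name(argument=value, ...) on one line, values as JSON. drive_tool: Moves the arm, as the interface text tells. Its arguments: {"type":"object","properties":{"angular":{"type":"array","items":{"type":"array","items":{"type":"number"}}},"delta_pos":{"type":"array","items":{"type":"array","items":{"type":"number"}}},"gripper":{"type":"array","items":{"type":"number"}},"squeeze":{"type":"number"}},"required":["angular","delta_pos","gripper"]}

```bash
mkdir -p pics; cat > h.py <<'E'
import numpy as np, cv2
from cell import telemetry, eyes, env, models
from scipy.spatial.transform import Rotation as R
def rot(o):
    o=np.array(o,float)
    if o.shape==(3,3): return o
    if o.size==3: return R.from_euler('xyz',o,degrees=True).as_matrix()
    return R.from_quat(o).as_matrix()
def ray(p,uv):
    q=cv2.undistortPoints(np.array([[uv]],float),np.array(p['mtx']),np.array(p['D']))[0,0]
    return np.array(p['origin']),rot(p['orientation'])@np.array([q[0],q[1],1])
def at_z(p,uv,z):
    o,d=ray(p,uv); return o+d*(z-o[2])/d[2]
def proj(p,X):
    Rm=rot(p['orientation']); t=-Rm.T@np.array(p['origin'])
    return cv2.projectPoints(np.array(X,float).reshape(-1,3),cv2.Rodrigues(Rm.T)[0],t,np.array(p['mtx']),np.array(p['D']))[0][:,0]
def save(p,n): cv2.imwrite('pics/'+n,p['pixels'][:,:,::-1])
E
python3 - <<'E'
from h import *
s=telemetry.get_obs(); print(s, env.finger_overhang)
for c in ['scene','side','wrist']:
    p=eyes.read_camera(c); save(p,c+'0.png'); print(c,p['origin'],p['orientation'],p['mtx'][0][0])
    for t,z in [('lid_push',.095),('bolt_knob',.127),('catch_pad',.103),('catch',.1),('lock_box',.07),('tape_roll',.02),('beaker',.05),('erlenmeyer',.08),('flask_yellow',.1),('marker',.01)]:
        r=models.search_frame(p,t)
        for k in r[:2]: print(' ',t,round(k['p'],2),np.round(k['centre']),np.round(at_z(p,k['centre'],z),3))
E
cd pics; python3 -c "
import cv2,numpy as np
cv2.imwrite('a.png',cv2.resize(np.hstack([cv2.imread('scene0.png'),cv2.imread('side0.png')]),(800,300)))"
```

```text
{'time_s': 0.0, 'qpos': array([-74.251229  ,  18.43791319,  -4.01487215,  83.1734283 ,
         1.29519741,  78.54179317,  -3.26080994]), 'joint_velocities': array([ 0.03685189, -0.00034424, -0.0287517 , -0.05639117,  0.03387355,
        0.0217865 ,  0.11744415]), 'effort': array([ 4.21232135e-04, -4.91293359e+01, -4.03496716e-01, -3.12527204e+01,
       -6.38796366e-02,  4.40497440e-02,  1.79997264e-04]), 'tool_pos': array([0.1675063 , 0.62750586, 0.23548732]), 'tool_rot': array([-1.79892116e+02,  6.16271073e-03,  1.65059556e+02]), 'force': array([0.57428517, 0.19118153, 0.66100163]), 'wrist_torque': array([-0.03957918, -0.08020142, -0.00358329]), 'grasp_force': 0.0, 'grip_width': 0.08710491462152627} 0.014
scene [0.06627974 0.87693503 0.75062469] [-122.6187371     1.16615126 -152.07313205] 442.0511622091012
  lid_push 0.85 [209. 269.] [0.501 0.288 0.095]
  lock_box 0.67 [220. 269.] [0.494 0.254 0.07 ]
  tape_roll 0.83 [205. 320.] [0.471 0.365 0.02 ]
  beaker 0.89 [171. 264.] [0.622 0.275 0.05 ]
  marker 0.42 [211. 270.] [0.551 0.213 0.01 ]
side [ 0.2351473  -1.20457739  0.67588281] [-1.14969985e+02 -7.78715702e-02 -1.37943137e+01] 454.3026803939645
  lid_push 0.81 [236. 164.] [0.497 0.232 0.095]
  lid_push 0.53 [226. 182.] [0.439 0.089 0.095]
  bolt_knob 0.54 [234. 169.] [0.469 0.109 0.127]
  catch_pad 0.58 [237. 166.] [0.495 0.188 0.103]
  catch_pad 0.5 [226. 179.] [0.44  0.088 0.103]
  catch 0.72 [230. 182.] [0.45  0.071 0.1  ]
  lock_box 0.78 [238. 187.] [0.48  0.097 0.07 ]
  beaker 0.64 [268. 172.] [0.613 0.234 0.05 ]
  erlenmeyer 0.85 [263. 242.] [ 0.472 -0.262  0.08 ]
  flask_yellow 0.6 [298. 247.] [ 0.538 -0.337  0.1  ]
  marker 0.49 [261. 294.] [ 0.438 -0.377  0.01 ]
wrist [0.09388798 0.64795619 0.38571249] [ 1.63823937e+02 -3.63802489e-02  7.50661899e+01] 280.23870635007523
```

View pics/scene0.png

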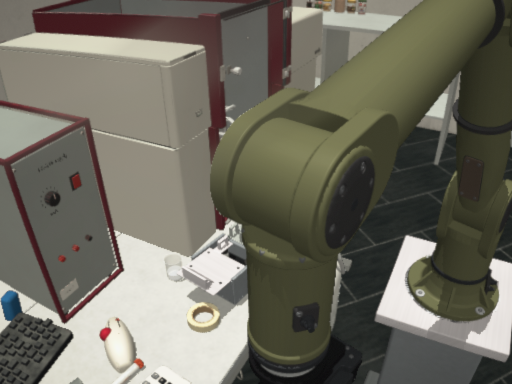

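View pics/side0.png

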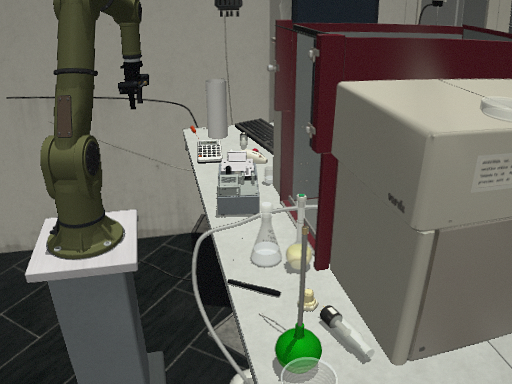

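The scene view shows the lid plate around (212,268), tape at (205,318) and beaker at (173,266), with the arm hiding the lock. The side view shows the box at (238,187). I'll move over the lid for a closer look, starting to close the fingers on the way.

>>> drive_tool(angular=[[0, 0, 0], [0, 0, 0], [0, 0, 0], [0, 0, 0], [0, 0, 0], [0, 0, 0], [0, 0, 0], [0, 0, 0], [0, 0, 0], [0, 0, 0], [0, 0, 0], [0, 0, 0], [0, 0, 0]], delta_pos=[[-2, -1.4, 0], [-3, -2, 0], [-3, -2, 0], [-3, -2, 0], [-3, -2, 0], [-3, -2, 0], [-3, -2, 0], [-3, -2, 0], [-3, -2, 0], [-3, -2, 0], [-3, -2, 0], [-3, -2, 0], [0, 0, 0]], gripper=[0, 0, 0, 0, 0, 0, 0, 0, 0, 0, 0, 0, 0])

```text
time_s: 2.95
tool_pos: [0.4496, 0.3061, 0.2369]
tool_rot: [-179.9, 0.2, 164.5]
force: [0.5, -0.3, -0.1]
grip_width: 0.0007
grasp_force: 0.0
```

```bash
python3 - <<'E'
from h import *
s=telemetry.get_obs(); print(s['time_s'],s['tool_pos'],s['tool_rot'],s['grip_width'],s['force'])
for c in ['wrist','side','scene']:
    p=eyes.read_camera(c); save(p,c+'1.png'); np.save(c+'1.npy',p,allow_pickle=True); print(c,p['origin'],p['orientation'])
    for t,z in [('lid_push',.095),('bolt_knob',.127),('catch_pad',.103),('catch',.1),('lock_box',.07),('tape_roll',.02)]:
        r=models.search_frame(p,t)
        for k in r[:2]: print(' ',t,round(k['p'],2),np.round(k['centre']),np.round(at_z(p,k['centre'],z),3))
E
```

```text
2.95 [0.44964431 0.30610134 0.2369446 ] [-1.79927682e+02  1.68972020e-01  1.64524479e+02] 0.0007158967040706881 [ 0.544881   -0.32216851 -0.08414121]
wrist [0.3757408  0.32701411 0.38586262] [1.63656895e+02 3.67045449e-02 7.45296837e+01]
  lid_push 0.96 [237. 206.] [0.474 0.284 0.095]
  bolt_knob 0.56 [114. 229.] [0.453 0.162 0.127]
  bolt_knob 0.43 [ 62. 225.] [0.435 0.11  0.127]
  catch_pad 0.58 [ 61. 229.] [0.444 0.086 0.103]
  catch_pad 0.47 [297. 164.] [0.443 0.358 0.103]
  catch 0.79 [ 58. 227.] [0.442 0.082 0.1  ]
  lock_box 0.61 [131. 204.] [0.445 0.159 0.07 ]
  tape_roll 0.86 [303. 171.] [0.474 0.373 0.02 ]
  tape_roll 0.74 [252. 298.] [0.65  0.254 0.02 ]
side [ 0.2351473  -1.20457739  0.67588281] [-1.14969985e+02 -7.78715702e-02 -1.37943137e+01]
  lid_push 0.97 [235. 164.] [0.494 0.231 0.095]
  bolt_knob 0.49 [231. 169.] [0.46  0.109 0.127]
  catch_pad 0.6 [226. 183.] [0.433 0.059 0.103]
  catch 0.75 [228. 180.] [0.447 0.09  0.1  ]
  catch 0.43 [228. 172.] [0.458 0.149 0.1  ]
  lock_box 0.63 [238. 187.] [0.479 0.092 0.07 ]
  lock_box 0.18 [236. 165.] [0.508 0.281 0.07 ]
  tape_roll 0.73 [258. 293.] [ 0.429 -0.386  0.02 ]
  tape_roll 0.27 [235. 166.] [0.525 0.399 0.02 ]
scene [0.06627974 0.87693503 0.75062469] [-122.6187371     1.16615126 -152.07313205]
  lid_push 0.57 [209. 269.] [0.5   0.289 0.095]
  bolt_knob 0.63 [259. 239.] [0.433 0.182 0.127]
  catch_pad 0.67 [270. 227.] [0.443 0.102 0.103]
  catch 0.77 [271. 222.] [0.453 0.08  0.1  ]
  lock_box 0.7 [239. 260.] [0.471 0.21  0.07 ]
  tape_roll 0.59 [202. 314.] [0.486 0.354 0.02 ]
```

View pics/wrist1.png

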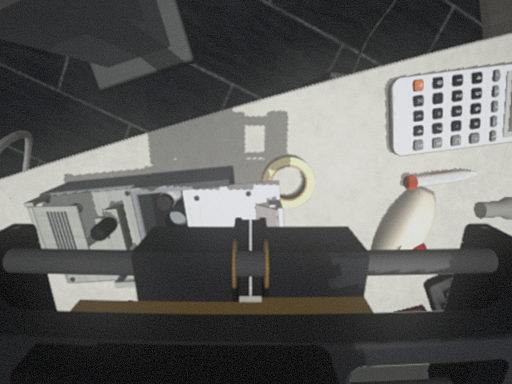

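The view shows the catch flap at about (62,228), knob (105,228), lid plate (185–285, 185–225) with its push block near (272,200), and tape at (288,180). I'll enlarge it.

```bash
python3 -c "
import cv2
a=cv2.imread('pics/wrist1.png')[150:300,10:320]
cv2.imwrite('pics/w1z.png',cv2.resize(a,None,fx=2.58,fy=2.58,interpolation=cv2.INTER_CUBIC))"
```

```text
(no output)
```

View pics/w1z.png

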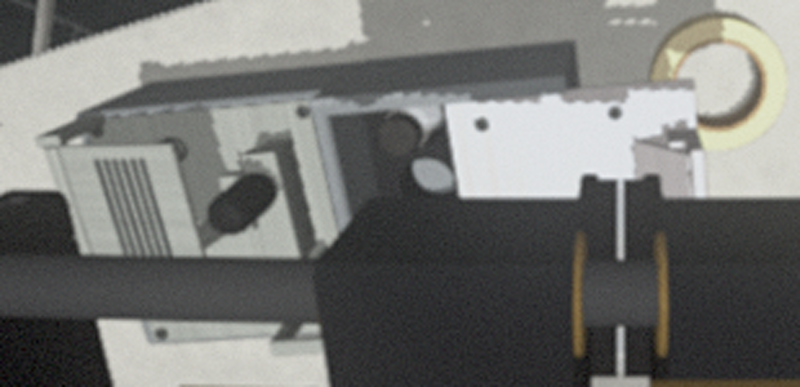

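```bash
python3 - <<'E'
from h import *
p=np.load('wrist1.npy',allow_pickle=True).item()
c=lambda u,v:(10+u/2.58,150+v/2.58)
for n,uv,z in [('knob',(227,210),.127),('lidNL',(447,105),.077),('lidNR',(693,82),.077),('hinge near',(40,140),.094),('hinge far',(85,258),.094),('pin near',(303,112),.082),('boxnearR bottom',(575,42),0),('block lo R near',(700,150),.077),('box far corner?',(150,338),.068),('deckNL',(85,113),.068)]:
    print(n,np.round(at_z(p,c(*uv),z),4))
a=at_z(p,c(447,105),.077);b=at_z(p,c(693,82),.077);print(np.arctan2(-(b-a)[0],(b-a)[1]),np.linalg.norm(a-b))
# box model fit check
E
```

```text
knob [0.4512 0.1438 0.127 ]
lidNL [0.4446 0.2277 0.077 ]
lidNR [0.4636 0.3363 0.077 ]
hinge near [0.4072 0.0504 0.094 ]
hinge far [0.4657 0.0428 0.094 ]
pin near [0.4293 0.1659 0.082 ]
boxnearR bottom [0.4466 0.2821 0.    ]
block lo R near [0.4955 0.3317 0.077 ]
box far corner? [0.5253 0.0295 0.068 ]
deckNL [0.4038 0.0549 0.068 ]
-0.1732653924208122 0.11021661929530474
```

>>> drive_tool(angular=[[0, 0, -0.052], [0, 0, -0.053], [0, 0, 0], [0, 0, 0], [0, 0, 0], [0, 0, 0], [0, 0, 0], [0, 0, 0], [0, 0, 0]], delta_pos=[[0, 0, 0], [0, 0, 0], [-2.5, 3.5, 0], [-2.6, 3.4, 0], [0, 0, 3.5], [0, 0, 3.5], [0, 0, 3.5], [0, 0, 3], [0, 0, 0]], gripper=[0, 0, 0, 0, 0, 0, 0, 0, 0])

```text
time_s: 4.9
tool_pos: [0.5036, 0.3698, 0.0966]
tool_rot: [-179.6, -0.4, 171.1]
force: [0.1, 1.0, -0.7]
grip_width: 0.0006
grasp_force: 0.0
```

```bash
python3 - <<'E'
from h import *
s=telemetry.get_obs(); print(s['time_s'],s['tool_pos'],s['tool_rot'],s['force'])
p=eyes.read_camera('scene'); save(p,'scene2.png')
q=eyes.read_camera('wrist'); save(q,'wrist2.png'); np.save('wrist2.npy',q,allow_pickle=True)
a=cv2.resize(p['pixels'][190:350,120:320],(800,640))[:600]
cv2.imwrite('pics/c2.png',np.hstack([a[:,:,::-1][:, :400] if 0 else cv2.resize(p['pixels'][200:340,140:300],(400,350))[:,:,::-1],cv2.resize(q['pixels'][60:340,:320],(400,350))[:,:,::-1]]))
E
```

```text
4.9 [0.50362384 0.36980859 0.09655969] [-179.59142323   -0.35137179  171.08019284] [ 0.08889752  0.98682283 -0.71872961]
```

View pics/c2.png

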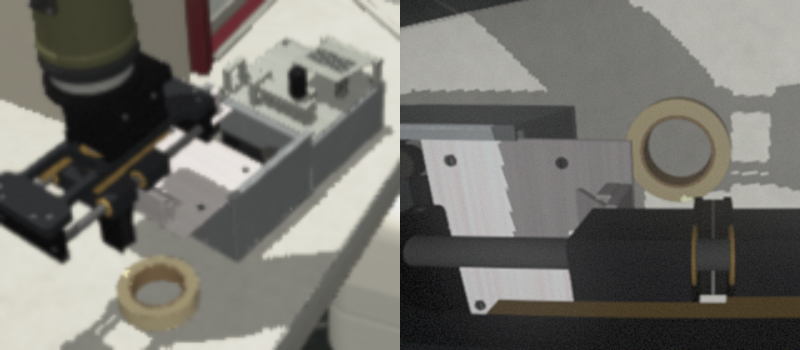

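The fingers stand past the push block. In the wrist crop the block is near (605,195), the fingers at (713,220), and the lid edge is parallel to the image rows. Now I push.

>>> drive_tool(angular=[[0, 0, 0], [0, 0, 0], [0, 0, 0], [0, 0, 0], [0, 0, 0], [0, 0, 0], [0, 0, 0]], delta_pos=[[0, -1, 0], [0, -1, 0], [0, -1, 0], [0, -1, 0], [0, -1, 0], [0, -1, 0], [0, -0.5, 0]], gripper=[0, 0, 0, 0, 0, 0, 0])

```text
time_s: 5.7
tool_pos: [0.4966, 0.3068, 0.102]
tool_rot: [180.0, 0.0, 171.0]
force: [0.3, 3.0, 0.7]
grip_width: 0.0001
grasp_force: 1.2
```

```bash
python3 - <<'E'
from h import *
s=telemetry.get_obs(); print(s['tool_pos'],s['tool_rot'],s['force'])
q=eyes.read_camera('wrist'); save(q,'wrist3.png'); np.save('wrist3.npy',q,allow_pickle=True)
E
```

```text
[0.4965738  0.30676265 0.10203162] [1.79969631e+02 2.65533372e-02 1.71029882e+02] [0.32948356 3.00686014 0.72527556]
```

View pics/wrist3.png

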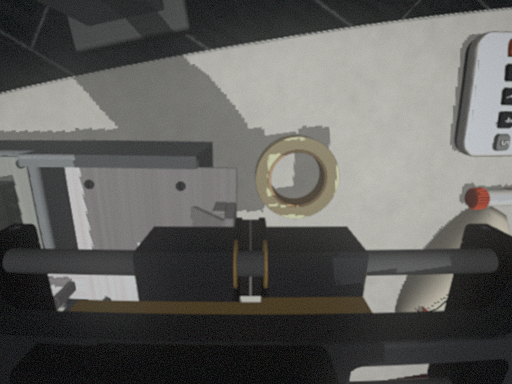

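The lid (end edge at col 237) is moving, and a gap remains at cols 47–72. I'll keep pushing.

>>> drive_tool(angular=[[0, 0, 0], [0, 0, 0], [0, 0, 0], [0, 0, 0], [0, 0, 0]], delta_pos=[[0, -0.5, 0], [0, -0.5, 0], [0, -0.5, 0], [0, -0.5, 0], [0, 0, 0]], gripper=[0, 0, 0, 0, 0])

```text
time_s: 6.25
tool_pos: [0.4931, 0.2866, 0.1012]
tool_rot: [-179.9, -0.0, 171.0]
force: [-0.4, 0.3, -0.0]
grip_width: 0.0004
grasp_force: 0.1
```

>>> drive_tool(angular=[[0, 0, 0], [0, 0, 0], [0, 0, 0]], delta_pos=[[0, -0.4, 0], [0, -0.4, 0], [0, 0, 0]], gripper=[0, 0, 0])

```text
time_s: 6.55
tool_pos: [0.4917, 0.2791, 0.1012]
tool_rot: [-179.9, -0.1, 171.0]
force: [-0.3, 0.8, -0.1]
grip_width: 0.0004
grasp_force: 0.1
```

>>> drive_tool(angular=[[0, 0, 0], [0, 0, 0], [0, 0, 0]], delta_pos=[[0, -0.3, 0], [0, -0.3, 0], [0, -0.3, 0]], gripper=[0, 0, 0])

```text
time_s: 6.85
tool_pos: [0.4915, 0.2784, 0.1017]
tool_rot: [179.3, 0.2, 171.2]
force: [6.9, 20.4, -13.6]
grip_width: 0.0004
grasp_force: 10.6
```

```bash
python3 - <<'E'
from h import *
s=telemetry.get_obs(); print(s['tool_pos'],s['tool_rot'],s['force'])
q=eyes.read_camera('wrist'); save(q,'wrist4.png'); np.save('wrist4.npy',q,allow_pickle=True)
E
```

```text
[0.49147044 0.27835097 0.10167802] [179.32552245   0.19292659 171.2308619 ] [  6.85804512  20.44724039 -13.64920904]
```

View pics/wrist4.png

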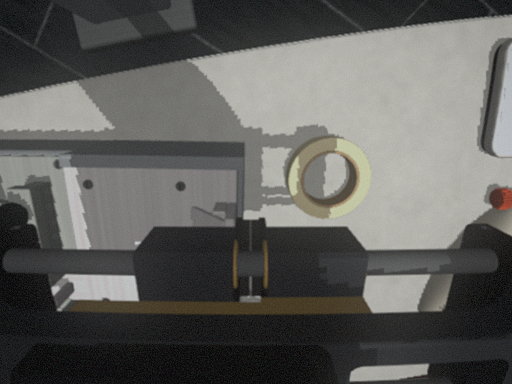

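The lid is shut: the 20 N reaction and the closed gap at col 65 agree. Next I back off, rise, and move over the lock to look.

>>> drive_tool(angular=[[0, 0, 0], [0, 0, 0], [0, 0, 0], [0, 0, 0], [0, 0, 0], [0, 0, 0], [0, 0, 0], [0, 0, 0], [0, 0, 0], [0, 0, 0], [0, 0, 0], [0, 0, 0], [0, 0, 0]], delta_pos=[[0, 0.7, 0], [0, 0.8, 0], [0, 0, -3], [0, 0, -3.5], [0, 0, -3.5], [0, 0, -3.5], [0, -3, 0], [0, -3, 0], [0, -3, 0], [0, -3, 0], [0, -3, 0], [0, -2, 0], [0, 0, 0]], gripper=[0, 0, 0, 0, 0, 4, 4, 4, 4, 4, 4, 4, 4])

```text
time_s: 8.2
tool_pos: [0.4666, 0.1146, 0.2367]
tool_rot: [-180.0, -0.0, 170.8]
force: [-0.0, 0.8, 1.2]
grip_width: 0.0394
grasp_force: 0.0
```

```bash
python3 - <<'E'
from h import *
s=telemetry.get_obs(); print(s['time_s'],s['tool_pos'],s['tool_rot'],s['force'],s['grip_width'])
q=eyes.read_camera('wrist'); save(q,'wrist5.png'); np.save('wrist5.npy',q,allow_pickle=True)
for t,z in [('bolt_knob',.127),('catch_pad',.103),('catch',.1),('lid_push',.095)]:
    for k in models.search_frame(q,t)[:2]: print(' ',t,round(k['p'],2),np.round(k['centre']),np.round(at_z(q,k['centre'],z),4))
cv2.imwrite('pics/w5z.png',cv2.resize(q['pixels'][100:300,110:376][:,:,::-1],(798,600),interpolation=cv2.INTER_CUBIC))
E
```

```text
8.2 [0.46664413 0.11458384 0.23673257] [-1.79962912e+02 -5.71796063e-03  1.70777066e+02] [-0.04444311  0.83323225  1.165662  ] 0.039385569075560956
  bolt_knob 0.93 [270. 175.] [0.4553 0.1362 0.127 ]
  bolt_knob 0.5 [218. 167.] [0.4395 0.0885 0.127 ]
  catch_pad 0.88 [216. 167.] [0.4436 0.0834 0.103 ]
  catch 0.75 [216. 170.] [0.4478 0.0825 0.1   ]
  catch 0.3 [340. 187.] [0.4864 0.2084 0.1   ]
  lid_push 0.94 [338. 187.] [0.4878 0.2082 0.095 ]
```

View pics/w5z.png

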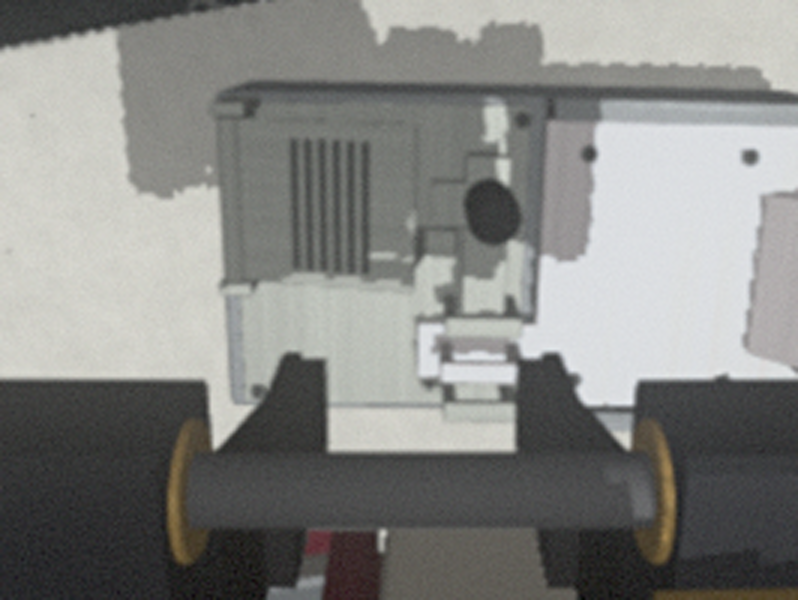

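The image shows the flap's ribs centred at crop (330,205) and the knob top at about (493,215). The lid is shut, with the staple by the guide at (480,355).

```bash
python3 - <<'E'
from h import *
p=np.load('wrist5.npy',allow_pickle=True).item()
c=lambda u,v:(110+u/3,100+v/3)
P=lambda u,v,z: at_z(p,c(u,v),z)
k=P(493,216,.127); pad=P(331,205,.103)
print('knob',k,'pad',pad,'d',np.linalg.norm((k-pad)[:2]))
a=P(222,98,.09);b=P(232,287,.09);print('hinge',a,b,(a+b)/2,np.arctan2((b-a)[1],(b-a)[0]))
a=P(245,83,.068);b=P(530,88,.068);d=b-a;print('box near edge yaw',np.arctan2(-d[0],d[1]))
a=P(588,153,.077);b=P(750,157,.077);d=b-a;print('screws yaw',np.arctan2(-d[0],d[1]))
a=P(295,138,.1);b=P(295,272,.1);d=b-a;print('rib yaw',np.arctan2(d[1],d[0]),np.linalg.norm(d))
d=k-pad; print('knob-pad yaw', np.arctan2(-d[0],d[1]))
y=np.radians(-9.3); ex=np.array([np.cos(y),np.sin(y)]);ey=np.array([-ex[1],ex[0]])
print(((k-pad)[:2]@ex,(k-pad)[:2]@ey))
# where tips are expected vs seen: tips at TCP + .014, fingers at +-(.0275)
s=telemetry.get_obs(); T=rot(s['tool_rot'])
for sy in(-.02,.02):
    print(proj(p,s['tool_pos']+T@np.array([.0095,sy,.014])))
E
```

```text
knob [0.45278717 0.14042102 0.127     ] pad [0.44574217 0.08727627 0.103     ] d 0.05360967098287149
hinge [0.40474423 0.05506133 0.09      ] [0.47271971 0.04336064 0.09      ] [0.43873197 0.04921098 0.09      ] -0.17046060948091765
box near edge yaw -0.1790304250153351
screws yaw -0.1808607810968816
rib yaw -0.20116228332147104 0.047545521955868704
knob-pad yaw -0.13179410292768792
(np.float64(-0.0016359944785524988), np.float64(0.05358470252747401))
[[225.13920246 217.60330659]]
[[288.96616057 217.15931276]]
```

>>> drive_tool(angular=[[0, 0, 0.014], [0, 0, 0], [0, 0, 0], [0, 0, 0], [0, 0, 0], [0, 0, 0]], delta_pos=[[2, -0.1, 0], [2.1, 0, 0], [0, 0, 2.5], [0, 0, 2.6], [0, 0, 2.6], [0, 0, 0]], gripper=[4, 4, 4, 4, 4, 4])

```text
time_s: 9.05
tool_pos: [0.4235, 0.1238, 0.1564]
tool_rot: [-179.8, -0.3, 170.4]
force: [-0.3, 0.4, -1.0]
grip_width: 0.04
grasp_force: 0.0
```

```bash
python3 - <<'E'
from h import *
s=telemetry.get_obs(); print(s['time_s'],s['tool_pos'],s['tool_rot'],s['force'],s['grip_width'])
q=eyes.read_camera('wrist'); save(q,'wrist6.png'); np.save('wrist6.npy',q,allow_pickle=True)
T=rot(s['tool_rot'])
for sy in(-.02,.02): print(proj(q,s['tool_pos']+T@np.array([.0095,sy,.014])))
for t,z in [('bolt_knob',.127),('catch_pad',.103)]:
    for k in models.search_frame(q,t)[:2]: print(' ',t,round(k['p'],2),np.round(k['centre']),np.round(at_z(q,k['centre'],z),4))
cv2.imwrite('pics/w6z.png',cv2.resize(q['pixels'][100:300,110:376][:,:,::-1],(798,600),interpolation=cv2.INTER_CUBIC))
E
```

```text
9.05 [0.42353057 0.12375015 0.15640118] [-179.76325564   -0.31742655  170.3745965 ] [-0.32047178  0.40083711 -1.046319  ] 0.040049518643993656
[[217.58382349 218.74448929]]
[[281.44197955 218.74125042]]
  bolt_knob 0.63 [352. 220.] [0.4333 0.1936 0.127 ]
  bolt_knob 0.58 [269. 237.] [0.436  0.1355 0.127 ]
  catch_pad 0.6 [219. 223.] [0.4294 0.098  0.103 ]
```

View pics/w6z.png

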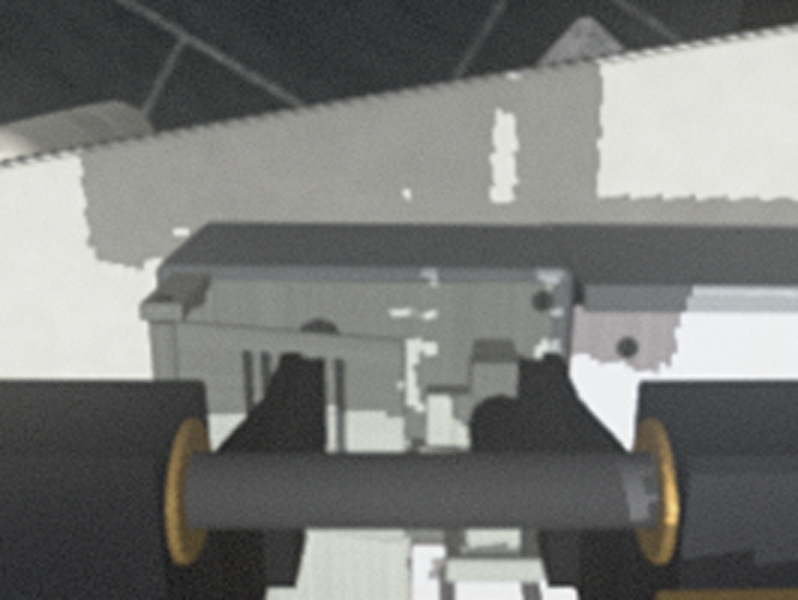

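The bar's tail is at crop (495,345), the knob's left edge at (468,415), the finger inner edges at 327 and 517, and the flap's near edge at rows 322–340. Now to compute the offsets in tool axes.

```bash
python3 - <<'E'
from h import *
p=np.load('wrist6.npy',allow_pickle=True).item()
s=telemetry.get_obs();T=rot(s['tool_rot']);t=s['tool_pos']
c=lambda u,v:(110+u/3,100+v/3)
P=lambda u,v,z: np.round(1000*T.T@(at_z(p,c(u,v),z)-t),1)
print(t, s['tool_rot'])
for n,u,v,z in [('tail L',470,345,.091),('tail R',520,345,.091),('knob left edge top',467,415,.127),('knob near edge top',492,395,.127),('flap near hinge',150,318,.094),('flap near inner',408,342,.108),('deck near edge L',165,270,.068),('deck near R',570,270,.068),('tipL',327,357,.1424),('tipR',517,357,.1424),('tipLo',275,357,.1424),('tipRo',567,357,.1424),('rib',254,350,.099),('rib last',338,360,.105)]: print(n,P(u,v,z))
for n in '56':
    q=np.load(f'wrist{n}.npy',allow_pickle=True).item(); print(q['origin'],q['orientation'],q['mtx'].tolist() if hasattr(q['mtx'],'tolist') else q['mtx'])
E
```

```text
[0.42678153 0.12446377 0.16065335] [1.79966742e+02 6.79524901e-02 1.70322810e+02]
tail L [-4.7 12.4 69.7]
tail R [-4.6 26.1 69.7]
knob left edge top [-8.2  9.9 33.7]
knob near edge top [-3.1 15.6 33.7]
flap near hinge [  3.9 -73.8  66.6]
flap near inner [ 2.7 -4.2 52.6]
deck near edge L [  9.9 -76.9  92.6]
deck near R [10.1 42.9 92.7]
tipL [ 12.4 -20.5  18.2]
tipR [12.5 19.2 18.2]
tipLo [ 12.4 -31.4  18.2]
tipRo [12.5 29.7 18.3]
rib [ -3.2 -45.1  61.6]
rib last [ -3.5 -22.2  55.6]
[0.39135305 0.12716814 0.38587171] [1.63827638e+02 1.05266539e-02 8.07847990e+01] [[280.23870635007523, 0.0, 250.05286486611092], [0.0, 280.23870635007523, 188.80738455697542], [0.0, 0.0, 1.0]]
[0.34921634 0.13723165 0.30595387] [164.14000849   0.20868698  80.38268891] [[280.23870635007523, 0.0, 250.05286486611092], [0.0, 280.23870635007523, 188.80738455697542], [0.0, 0.0, 1.0]]
```

>>> drive_tool(angular=[[0, 0, 0], [0, 0, 0], [0, 0, 0], [0, 0, 0]], delta_pos=[[0, -0.65, 0], [0, 0, 0], [0, 0, 0], [0, 0, 0]], gripper=[4, 4, 4, 4])

```text
time_s: 9.6
tool_pos: [0.4252, 0.1174, 0.16]
tool_rot: [180.0, 0.0, 170.3]
force: [-0.2, 0.7, -0.5]
grip_width: 0.0397
grasp_force: 0.0
```

```bash
python3 - <<'E'
from h import *
s=telemetry.get_obs(); print(s['time_s'],s['tool_pos'],s['tool_rot'],s['force'],s['grip_width'])
q=eyes.read_camera('wrist'); save(q,'wrist7.png'); np.save('wrist7.npy',q,allow_pickle=True); np.save('s7.npy',s,allow_pickle=True)
T=rot(s['tool_rot'])
for sy in(-.02,.02): print(proj(q,s['tool_pos']+T@np.array([.0095,sy,.014])))
cv2.imwrite('pics/w7z.png',cv2.resize(q['pixels'][180:280,180:312][:,:,::-1],(792,600),interpolation=cv2.INTER_CUBIC))
E
```

```text
9.6 [0.42521045 0.11741338 0.16003953] [1.79957828e+02 3.84466022e-02 1.70260989e+02] [-0.24701776  0.65484738 -0.45362193] 0.039708088139936384
[[217.56260395 218.75166703]]
[[281.42638184 218.74943371]]
```

View pics/w7z.png

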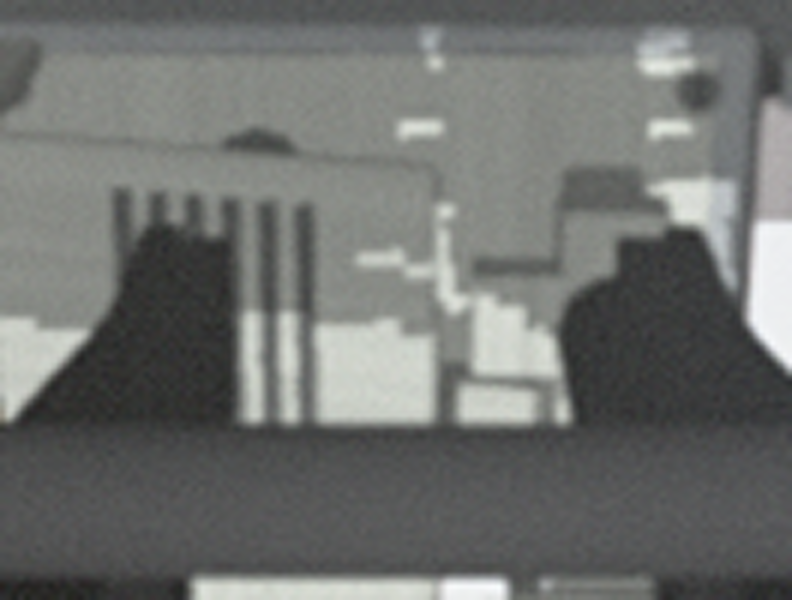

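The bar tail's near edge is at crop (560–668, 208) and the knob's left edge at (562,330). The finger inner edges are at 235 and 617.

```bash
python3 - <<'E'
from h import *
p=np.load('wrist7.npy',allow_pickle=True).item(); s=np.load('s7.npy',allow_pickle=True).item()
T=rot(s['tool_rot']);t=s['tool_pos']
P=lambda u,v,z: np.round(1000*T.T@(at_z(p,(180+u/6,180+v/6),z)-t),1)
for n,u,v,z in [('tail L top',560,208,.091),('tail R top',668,208,.091),('knob L low',562,330,.099),('knob L',577,420,.11),('knob near low',605,278,.095),('flap inner near',436,170,.108),('flap hole',258,150,.101),('rib1 near',122,190,.1),('rib6 near',305,205,.105),('tipL',235,240,.146),('tipR',617,240,.146),('tipLo',150,228,.146),('tipRo',700,230,.146)]: print(n,P(u,v,z))
q=np.load('wrist5.npy',allow_pickle=True).item()
k=at_z(q,(110+493/3,100+216/3),.127);a=at_z(q,(110+331/3,100+205/3),.103);print(1000*T.T@(k-t),1000*T.T@(a-t))
E
```

```text
tail L top [-9.4 19.8 69.1]
tail R top [-9.4 34.8 69.1]
knob L low [-24.2  19.8  61.1]
knob L [-32.   21.1  50.1]
knob near low [-18.2  25.9  65.1]
flap inner near [ 2.5  2.4 52. ]
flap hole [  2.7 -20.9  59. ]
rib1 near [ -3.3 -39.3  60. ]
rib6 near [ -3.5 -14.6  55. ]
tipL [  8.7 -19.   14. ]
tipR [ 8.6 20.9 14. ]
tipLo [ 10.  -27.9  14. ]
tipRo [ 9.7 29.6 14.1]
[-23.26513638  27.31661592  33.07526209] [-25.29555005 -26.27162981  57.03719361]
```

>>> drive_tool(angular=[[0, 0, 0], [0, 0, 0], [0, 0, 0], [0, 0, 0], [0, 0, 0], [0, 0, 0]], delta_pos=[[-0.2, 0.2, 0], [0, 0, 1.2], [0, 0, 1.4], [0, 0, 1], [0, 0, 0], [0, 0, 0]], gripper=[4, 4, 4, 4, 4, 4])

```text
time_s: 10.25
tool_pos: [0.4272, 0.1189, 0.1233]
tool_rot: [-180.0, -0.0, 170.3]
force: [0.7, 0.3, 0.3]
grip_width: 0.0404
grasp_force: 0.0
```

>>> drive_tool(angular=[[0, 0, 0], [0, 0, 0], [0, 0, 0], [0, 0, 0]], delta_pos=[[0, 0, 0.5], [0, 0, 0.4], [0, 0, 0], [0, 0, 0]], gripper=[4, 4, 4, 4])

```text
time_s: 10.65
tool_pos: [0.4279, 0.1194, 0.1151]
tool_rot: [179.9, 0.1, 170.3]
force: [0.7, 1.1, 2.2]
grip_width: 0.0402
grasp_force: 1.1
```

>>> drive_tool(angular=[[0, 0, 0], [0, 0, 0], [0, 0, 0], [0, 0, 0]], delta_pos=[[0, 0, 0.2], [0, 0, 0.15], [0, 0, 0], [0, 0, 0]], gripper=[4, 4, 4, 4])

```text
time_s: 11.05
tool_pos: [0.4276, 0.1192, 0.1113]
tool_rot: [180.0, 0.0, 170.3]
force: [1.6, 2.7, 3.6]
grip_width: 0.0398
grasp_force: 1.8
```

```bash
python3 - <<'E'
from h import *
for i in range(2):
    s=telemetry.get_obs(); print(s['time_s'],s['tool_pos'],s['tool_rot'],s['force'],s['wrist_torque'],s['grip_width'])
    q=eyes.read_camera('wrist')
save(q,'wrist8.png'); np.save('wrist8.npy',q,allow_pickle=True)
cv2.imwrite('pics/w8z.png',cv2.resize(q['pixels'][150:283,160:337][:,:,::-1],(796,598),interpolation=cv2.INTER_CUBIC))
E
```

```text
11.05 [0.42761776 0.11918493 0.1112978 ] [1.79966255e+02 4.23034112e-02 1.70278854e+02] [1.62031409 2.70708758 3.59125356] [ 0.46517492 -0.25187767 -0.00787309] 0.039750376388865506
11.1 [0.42757777 0.11915141 0.11128334] [1.79972117e+02 3.74770052e-02 1.70278435e+02] [1.9777961  2.42207732 3.79902558] [ 0.51226058 -0.32528213  0.02307662] 0.039962192133445054
```

View pics/w8z.png

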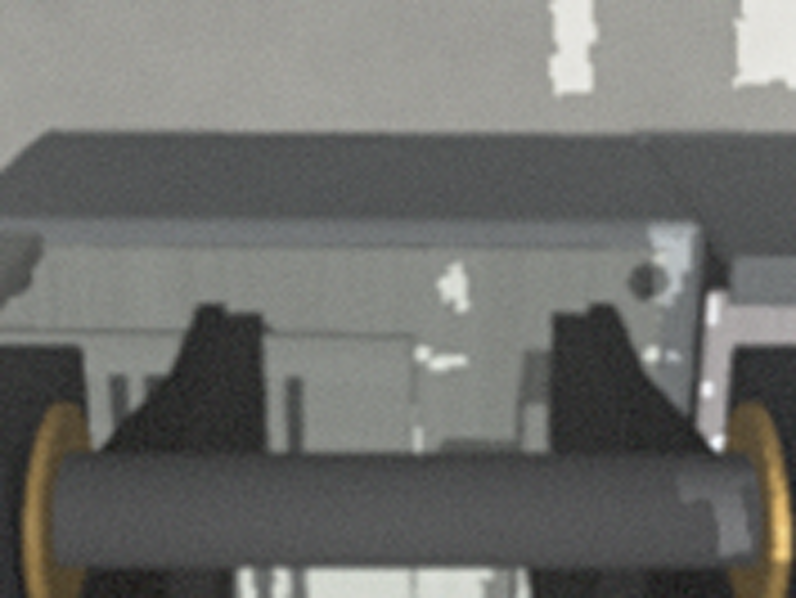

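The catch flap is nearly level (edge rows 330–337), pressed at about 3.7 N, with finger A behind the knob. Now I push the bolt.

>>> drive_tool(angular=[[0, 0, 0], [0, 0, 0], [0, 0, 0], [0, 0, 0], [0, 0, 0]], delta_pos=[[-0.3, 0, 0], [-0.3, 0, 0], [-0.3, 0, 0], [-0.3, 0, 0], [-0.2, 0, 0]], gripper=[4, 4, 4, 4, 4])

```text
time_s: 11.65
tool_pos: [0.4402, 0.116, 0.1104]
tool_rot: [-179.9, -0.1, 170.3]
force: [-5.1, 0.1, 3.2]
grip_width: 0.0403
grasp_force: 2.8
```

>>> drive_tool(angular=[[0, 0, 0], [0, 0, 0], [0, 0, 0], [0, 0, 0]], delta_pos=[[-0.3, 0, 0], [-0.3, 0, 0], [-0.2, 0, 0], [0, 0, 0]], gripper=[4, 4, 4, 4])

```text
time_s: 12.05
tool_pos: [0.4493, 0.1147, 0.1109]
tool_rot: [-180.0, 0.0, 170.2]
force: [-3.3, -0.7, 2.0]
grip_width: 0.0401
grasp_force: 2.3
```

Sliding freely, so I continue to the stop.

>>> drive_tool(angular=[[0, 0, 0], [0, 0, 0], [0, 0, 0], [0, 0, 0]], delta_pos=[[-0.3, 0, 0], [-0.3, 0, 0], [-0.2, 0, 0], [0, 0, 0]], gripper=[4, 4, 4, 4])

```text
time_s: 12.45
tool_pos: [0.4575, 0.1138, 0.1112]
tool_rot: [180.0, 0.1, 170.3]
force: [-2.9, -0.3, 2.0]
grip_width: 0.0399
grasp_force: 2.2
```

>>> drive_tool(angular=[[0, 0, 0], [0, 0, 0], [0, 0, 0], [0, 0, 0]], delta_pos=[[-0.2, 0, 0], [-0.2, 0, 0], [-0.2, 0, 0], [0, 0, 0]], gripper=[4, 4, 4, 4])

```text
time_s: 12.85
tool_pos: [0.4602, 0.1134, 0.1111]
tool_rot: [-179.9, -0.3, 170.3]
force: [-11.9, -0.5, 10.6]
grip_width: 0.0402
grasp_force: 7.2
```

>>> drive_tool(angular=[[0, 0, 0], [0, 0, 0], [0, 0, 0]], delta_pos=[[-0.3, 0, 0], [-0.2, 0, 0], [0, 0, 0]], gripper=[4, 4, 4])

```text
time_s: 13.15
tool_pos: [0.4607, 0.1134, 0.1105]
tool_rot: [-179.9, -0.9, 170.4]
force: [-23.9, 1.0, 16.9]
grip_width: 0.04
grasp_force: 12.8
```

>>> drive_tool(angular=[[0, 0, 0], [0, 0, 0], [0, 0, 0], [0, 0, 0], [0, 0, 0], [0, 0, 0], [0, 0, 0], [0, 0, 0], [0, 0, 0], [0, 0, 0], [0, 0, 0]], delta_pos=[[0.5, 0, 0], [0.5, 0, 0], [0.2, 0, 0], [0, 0, 0], [0, 0, -0.5], [0, 0, -1.5], [0, 0, -3], [0, 0, -3], [0, 0, -3], [0, 0, -2], [0, 0, 0]], gripper=[4, 4, 4, 4, 4, 4, 4, 4, 4, 4, 4])

```text
time_s: 14.25
tool_pos: [0.4572, 0.1147, 0.2438]
tool_rot: [179.8, 0.2, 170.3]
force: [0.0, -0.0, -0.6]
grip_width: 0.0401
grasp_force: 0.0
```

```bash
python3 - <<'E'
from h import *
s=telemetry.get_obs(); print(s['time_s'],s['tool_pos'],s['tool_rot'],s['force'],s['grip_width'])
q=eyes.read_camera('wrist'); q=eyes.read_camera('wrist'); save(q,'wrist9.png'); np.save('wrist9.npy',q,allow_pickle=True)
cv2.imwrite('pics/w9z.png',cv2.resize(q['pixels'][100:300,110:376][:,:,::-1],(798,600),interpolation=cv2.INTER_CUBIC))
E
```

```text
14.25 [0.45722647 0.11468093 0.24380203] [179.81683059   0.20847681 170.25977755] [ 0.01807514 -0.0175172  -0.55318567] 0.040063057162783425
```

View pics/w9z.png

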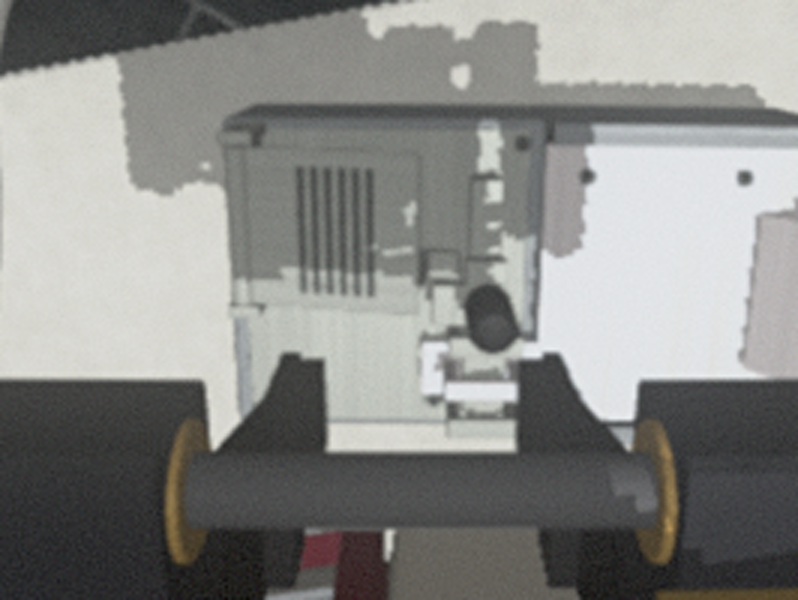

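The knob top is now at crop (493,326), against the guide, and the flap looks tilted as before. I'll quantify both.

```bash
python3 - <<'E'
from h import *
p=np.load('wrist5.npy',allow_pickle=True).item();q=np.load('wrist9.npy',allow_pickle=True).item()
f=lambda m,u,v,z:at_z(m,(110+u/3,100+v/3),z)
d=f(q,493,326,.127)-f(p,493,216,.127); d2=f(q,587,177,.077)-f(p,588,153,.077)
print('knob move',d,np.linalg.norm(d),'lid screw (ref) move',d2)
e=f(q,521,143,.082)-f(p,522,120,.082);print('box pin ref',e,'bolt',((d-e)[:2]@[.985,-.174]))
# flap rib spacing/height: apparent rib span (near ends) in both at common z
for m,a in((p,[(295,138),(366,141)]),(q,[(300,167),(370,170)])):
    A,B=[f(m,u,v,.1) for u,v in a]; print(A,B,np.linalg.norm(A-B))
s=telemetry.get_obs();print(s['force'],s['time_s'])
E
```

```text
knob move [ 0.02847719 -0.00506086  0.        ] 0.02892338793500862 lid screw (ref) move [ 0.00040643 -0.00025287  0.        ]
box pin ref [-0.00081588 -0.00058296  0.        ] bolt 0.029632818445474347
[0.42151136 0.07912942 0.1       ] [0.42642452 0.10277887 0.1       ] 0.024154417583936393
[0.42175043 0.07838618 0.1       ] [0.42695626 0.10226988 0.1       ] 0.02444446505608619
[-1.06487992  0.16500402 -0.57874872] 14.35
```

```bash
python3 -c "
from cell import env
print(env.sign_off())"
```

```text
the job is handed in; nothing more can be done
None
```

The lid is shut, the bolt is home at about 29.6 mm and the catch looks sprung back up behind it; I pressed or pushed nothing but the lid, catch and bolt, and handed the job in at about 14.4 s without any verdict coming back.

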